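Gather plaster sherds in the tote's pouring corner

ROBOT

A 6-joint arm with a two-finger parallel gripper is mounted at the origin on the work surface. World frame = base frame: x ahead of the robot, y to its left, z up, the work surface at z = 0. Lengths are in mm, angles in degrees, forces in N, time in s.
With the tool pointing down it reaches from about 425 to 1125 mm from the base axis. Payload 14.9 kg.
Tool frame: the origin (TCP) lies on the centre line of the jaws, within the pads' length; the fingertips stand 19 mm ahead of it and the grasp point (between the pads) is the TCP (env.tips_ahead is the distance from the TCP to the fingertips, in mm); z points along the fingers, y is the line along which they close (so a half turn about z gives the same grasp; the last joint's range is limited). The gripper opens to 91 mm and grips with 3 to 60 N. Pads are 32 mm wide; open, the fingers measure 118 mm over their backs; the gripper's body (76 mm by 178 mm) begins 60 mm behind the grasp point.
Start: joints at [-71.637, 21.709, 99.362, -0, 58.929, -1.908], TCP at [242.522, -656.659, 232.932] pointing down, gripper open.
Joint ranges: [-158.91, 158.91], [-42.39, 125.64], [0.06, 152.35], [-60.88, 240.88], [17.5, 164.5], [-176.32, 176.32]. Speed limits (degrees/s): [108.29, 108.29, 136.94, 180, 180, 180].

INTERFACE

Orientations are given as a 3x3 rotation matrix whose columns are the frame's x, y, z axes.
In Python, from plant import env gives the robot as it stands.
- The arm moves only by the shell command python3 steer.py 'ROWS'. ROWS is rows parted by semicolons, their numbers by spaces, 1 to 5 of them, each of 7 numbers: a rotation vector rx, ry, rz in degrees, then dx, dy, dz in mm, then the finger opening in mm; each row is the pose to reach, as a shift and turn from the pose commanded when the command began, along the tool's axes at that moment; what a row does not reach only later rows make up. A row lasts 1/12 s, in which the tool goes at most 41.7 mm and 7.16 degrees, less where a joint would pass 70% of its speed; a pose out of reach is approached as far as the arm can. The fingers move at their own pace and stop on an object; the grip force is fixed at half the most. Time passes only in rows, so rows that do not move let the fingers close. It prints the time, the measured TCP pose, the force, the opening and the grip force at its end.
- env.state(): the state, without advancing time (a new reading comes with each control period).
- env.capture(name): name is "side" or "top" or "wrist"; returns a dict with "pixels" (400x640x3 uint8, red, green, blue), "K" (3x3 intrinsics, pixels), "dist" ([k1, k2, p1, p2, k3] as OpenCV has them; the pictures are not rectified), "R" (3x3) and "t" (3): a world point X has camera coordinates R X + t. Camera axes: x right, y down, z forward; pixel columns grow to the right and rows downward; lengths in mm; the calibration is good to about 2 mm. A picture is of the moment at which its call begins. There is no depth.
- env.close_job(): hands the job in; it is judged then, once.
The state is a dict: "t": time; "joint_pos": joint angles; "qd": joint speeds; "tau": joint torques, N m; "ee_pos": TCP position; "orientation": TCP orientation; "ft_force": force on the tool from outside, world axes, zero at the start; "moment": the same for the moment, N m; "opening": finger opening in mm; "finger_force": force on a finger pad.
Only numpy, scipy, OpenCV 4.12 (cv2) and the standard library are available. Lean on these libraries where they do the work, as an engineer would, in place of code of your own. Each camera call takes 0.05 s, during which the arm holds its last target. There are 200 camera calls.

TASK

Lift the small metal sorting tray by its upright tab, tip its three sherds over the lip into the grey tote (not from high up, none on the table), set the tray back down flat on the table and let go. Then pick the tote up by its upright tab and tilt it about 35 degrees, the corner with the low pouring notch lowest, so that all four sherds slide together into that corner. Finish while holding it so: tilted, still, clear of the table and everything else; leave the brush, jar and large slab alone.

Things in the scene. Friction and masses are not known exactly. Their poses are not given: they have to be found in the camera images.
- tote: Grey plastic open tote, loose, outside 170 x 230 mm (x, y), inside 160 x 220, walls 5 mm thick, 55 mm high, floor 5 mm thick, 0.2-0.35 kg empty. Origin: centre of its underside, z up. Upright grip tab on its +x long wall, pouring notch at its -x, -y corner. Yaw within 30 degrees of the world axes: tab on the far side from the robot, notch at the near right.
- tote_corner (a point): Inside corner of the tote's floor under the pouring notch, in the tote at (-80, -110, 5) mm. There the two walls drop to 34 mm high for about 50 mm each way and a small flat lip juts out.
- tote_grip (a point): Grip point on the tote's tab, in the tote at (86, 0, 80) mm; axes as the tote's. The tab is centred on the +x wall, 12 mm thick (x), 70 mm wide (y), its top 100 mm above the underside. Fingers close along the tote's x; gripped here they stay above the rim.
- tray: Small bare-metal sorting tray, loose, 0.18-0.29 kg: floor 130 x 110 mm (x, y), 4 mm thick, walls 24 mm high on three sides, open lip on the +x side. Origin: centre of its underside, z up. Upright grip tab at the -x end. Its lip faces left (world +y), towards the tote, within 25 degrees.
- tray_grip (a point): Grip point on the tray's tab, in the tray at (-65, 0, 65) mm; axes as the tray's. The tab is 12 mm thick (x), 60 mm wide (y), its top 85 mm above the underside. Fingers close along the tray's x.
- tray_lip (a point): Middle of the tray's open lip, top of the floor, in the tray at (65, 0, 4) mm.
- sherd0: Chunky flat many-sided sherd of painted plaster, ochre on top, about 32 mm across, 17 mm high, 22 g; all four are alike. Slides on the tray's or tote's floor when that is tilted more than 10 to 14 degrees. Origin: centre of its brown underside (it may turn over). Starts on the tray.
- sherd1: Chunky flat many-sided sherd of painted plaster, ochre on top, about 31 mm across, 19 mm high, 22 g; all four are alike. Slides on the tray's or tote's floor when that is tilted more than 10 to 14 degrees. Origin: centre of its brown underside (it may turn over). Starts on the tray.
- sherd2: Chunky flat many-sided sherd of painted plaster, ochre on top, about 33 mm across, 16 mm high, 24 g; all four are alike. Slides on the tray's or tote's floor when that is tilted more than 10 to 14 degrees. Origin: centre of its brown underside (it may turn over). Starts on the tray.
- sherd3: Chunky flat many-sided sherd of painted plaster, ochre on top, about 32 mm across, 18 mm high, 24 g; all four are alike. Slides on the tray's or tote's floor when that is tilted more than 10 to 14 degrees. Origin: centre of its brown underside (it may turn over). Starts in the tote.
- brush: Bystander: a brush lying on the table to the right of the tray.
- jar: Bystander: a closed jar, 60 mm across, 90 mm high, beyond the tray. Origin: centre of its underside.
- slab: Bystander: a large slab of plaster, about 130 x 100 x 31 mm, to the left of the tote. Origin: centre of its underside.
- table: The white work table, top at z = 0.

How it is judged (in metres and radians):
On the way, in this order (a step that is already met when the one before it is completed fails the run):
1. the tray is lifted clear of the table with its three sherds on it (height (world z) of tray above 0.03 m and contact force between tray and the fingers above 0.5 N and x of sherd0 in the frame of tray between -0.07 and 0.07 m and y of sherd0 in the frame of tray between -0.06 and 0.06 m and z of sherd0 in the frame of tray between 0 and 0.05 m and x of sherd1 in the frame of tray between -0.07 and 0.07 m and y of sherd1 in the frame of tray between -0.06 and 0.06 m and z of sherd1 in the frame of tray between 0 and 0.05 m and x of sherd2 in the frame of tray between -0.07 and 0.07 m and y of sherd2 in the frame of tray between -0.06 and 0.06 m and z of sherd2 in the frame of tray between 0 and 0.05 m), for 0.2 s.
2. all four sherds lie in the tote (x of sherd0 in the frame of tote between -0.09 and 0.09 m and y of sherd0 in the frame of tote between -0.12 and 0.12 m and z of sherd0 in the frame of tote between 0 and 0.06 m and x of sherd1 in the frame of tote between -0.09 and 0.09 m and y of sherd1 in the frame of tote between -0.12 and 0.12 m and z of sherd1 in the frame of tote between 0 and 0.06 m and x of sherd2 in the frame of tote between -0.09 and 0.09 m and y of sherd2 in the frame of tote between -0.12 and 0.12 m and z of sherd2 in the frame of tote between 0 and 0.06 m and x of sherd3 in the frame of tote between -0.09 and 0.09 m and y of sherd3 in the frame of tote between -0.12 and 0.12 m and z of sherd3 in the frame of tote between 0 and 0.06 m), for 0.2 s.
3. the tray is back flat on the table and let go (angle between tray's own z axis and vertical below 0.08 rad and height (world z) of tray below 0.008 m and contact force between tray and the fingers below 0.1 N), for 0.2 s.
At the end, for the whole second after the job is handed in: Tote held still by the gripper, tilted 20-50 deg, leaning at least 8 deg towards both notch walls, notch corner 20 mm or more above the table, touching nothing else; all four sherds at rest with origins within 115 mm of the inside notch corner; tray flat on the table, released (all of step 2 and all of step 3 and angle between tote's own z axis and vertical between 0.35 and 0.87 rad and height (world z) of tote_corner above 0.02 m and contact force between tote and the fingers above 2 N and contact force between tote and table below 0.05 N and contact force between tote and tray below 0.05 N and contact force between tote and jar below 0.05 N and contact force between tote and slab below 0.05 N and contact force between tote and brush below 0.05 N and linear speed of tote below 0.03 m/s and angular speed of tote below 0.15 rad/s and distance between each of sherd0, sherd1, sherd2, sherd3 and tote_corner below 0.115 m and linear speed of each of sherd0, sherd1, sherd2, sherd3 below 0.04 m/s and angle between tote's own x axis and vertical below 1.43 rad and angle between tote's own y axis and vertical below 1.43 rad); the arm keeps its last pose, push and grip.
It fails at once if a sherd falls on the table (contact force between any of sherd0, sherd1, sherd2, sherd3 and table above 0.05 N).
It fails at once if a sherd is dropped from high up (faster than 2 m/s) (linear speed of any of sherd0, sherd1, sherd2, sherd3 above 2 m/s).
It fails at once if the brush, the jar or the slab is moved by more than 30 mm (distance of any of brush, jar, slab from where it was at the start of the episode above 0.03 m).
It also fails if it takes over 67 s, if anything falls off the work surface, if the arm or the gripper's body presses on something with over 40 N, if the wrist force passes 120 N, or if a joint passes its speed limit or range.

## Working session

There is one attempt and no reset: what is moved stays moved. The work goes in short steps, Python scripts to look and compute and a shell command to move; the robot and the scene stay as the last step left them, time stands still between calls to the robot, and variables do not carry over. Pictures are saved under pics/ and viewed, at most 10 in all, crops included, and the job is handed in when it is done.

```bash
ls; mkdir -p pics; python3 - <<'E'
from plant import env
import cv2
for n in ("side","top"):
    c=env.capture(n); cv2.imwrite(f"pics/{n}0.png",c["pixels"][:,:,::-1]); print(n,c["K"],c["dist"],c["R"],c["t"])
print(env.state())
E
```

```text
pics
plant.py
steer.py
side [[503.146002     0.         319.01912158]
 [  0.         503.146002   198.02290156]
 [  0.           0.           1.        ]] [0.04353838 0.         0.         0.         0.        ] [[-0.75334858 -0.65736728 -0.01828039]
 [-0.34821616  0.42233132 -0.83688814]
 [ 0.55786326 -0.62410297 -0.54706861]] [ 420.32603626  256.50273131 1267.76761443]
top [[516.42052491   0.         310.30263775]
 [  0.         516.42052491 198.7716686 ]
 [  0.           0.           1.        ]] [-0.10893732  0.          0.          0.          0.        ] [[-0.01970271 -0.99975909  0.00967306]
 [-0.99574713  0.01875092 -0.0902001 ]
 [ 0.08999699 -0.0114091  -0.99587669]] [ -19.92959926  565.31558985 1753.31685035]
{'t': 0.1, 'joint_pos': array([-7.16371176e+01,  2.17357968e+01,  9.93905443e+01, -3.62121973e-04,
        5.89301130e+01, -1.91024775e+00]), 'qd': array([-0.01904677, -0.12151466, -0.02045411, -0.06270875, -0.06048492,
       -0.03903851]), 'tau': array([ 8.78466562e-04, -7.65032387e+01, -4.35292876e+01,  6.52146223e-02,
        3.97996965e-02, -4.60723427e-06]), 'ee_pos': array([ 242.41120491, -656.33828629,  232.36520445]), 'orientation': array([[ 9.38050406e-01,  3.46498682e-01, -3.15544774e-04],
       [ 3.46498824e-01, -9.38049942e-01,  9.33434382e-04],
       [ 2.74370260e-05, -9.84944394e-04, -9.99999515e-01]]), 'ft_force': array([0.8212207 , 0.27797444, 0.47305645]), 'moment': array([-0.00598477, -0.0038509 ,  0.02850688]), 'finger_force': 0.0, 'opening': 91.30125645800405}
```
View pics/side0.png

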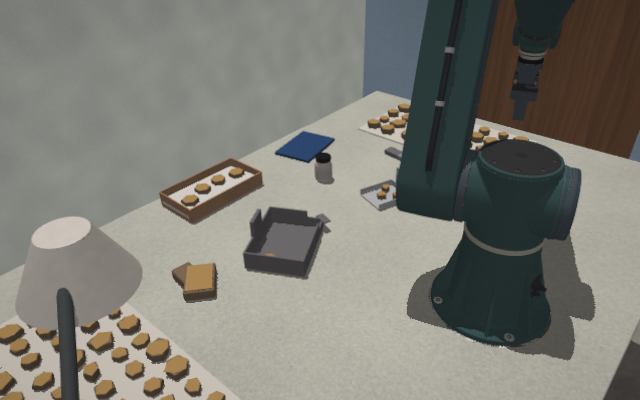

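View pics/top0.png

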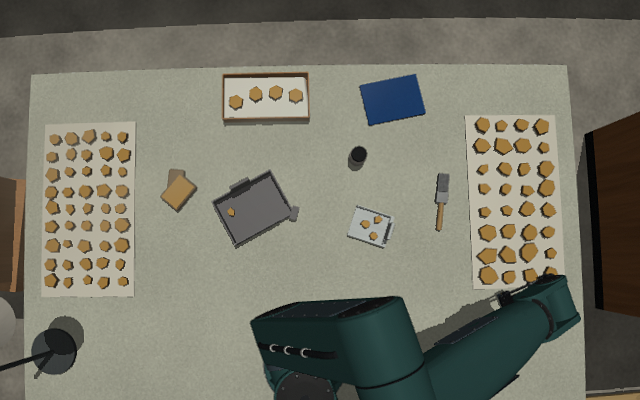

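The side view shows the tote at about (285,240), the jar at (323,168) and the tray partly hidden at (380,193). The top view shows the tote at (252,209) with its tab at (240,185) and notch at (293,213). It also shows the tray at (371,227) with its tab at (389,232), the jar at (358,157), the brush at (441,200) and the slab at (179,190).

```bash
cat > h.py <<'E'
import numpy as np, cv2
from plant import env
from scipy.spatial.transform import Rotation as Ro
def rays(c,px):
    p=cv2.undistortPoints(np.array(px,float).reshape(-1,1,2),c["K"],np.array(c["dist"])).reshape(-1,2)
    R,t=np.array(c["R"]),np.array(c["t"])
    return -R.T@t, np.c_[p,np.ones(len(p))]@R
def plane(c,px,z):
    o,d=rays(c,px); return o+d*((z-o[2])/d[:,2])[:,None]
def tri(obs):  # [(c,px)...] -> point, residual
    A=np.zeros((3,3));b=np.zeros(3);L=[]
    for c,p in obs:
        o,d=rays(c,[p]);d=d[0]/np.linalg.norm(d[0]);P=np.eye(3)-np.outer(d,d);A+=P;b+=P@o;L.append((P,o))
    x=np.linalg.solve(A,b); return x,[float(np.linalg.norm(P@(x-o))) for P,o in L]
def proj(c,X):
    return cv2.projectPoints(np.array(X,float).reshape(-1,1,3),cv2.Rodrigues(np.array(c["R"]))[0],np.array(c["t"]),c["K"],np.array(c["dist"]))[0].reshape(-1,2)
def go(R,p):
    """rows' numbers from the present measured pose to the goal: rotvec deg, shift mm in tool axes"""
    s=env.state(); M=np.array(s["orientation"])
    return Ro.from_matrix(M.T@R).as_rotvec(degrees=True).round(2), (M.T@(np.array(p)-s["ee_pos"])).round(1)
def snap(n,f):
    c=env.capture(n); cv2.imwrite("pics/"+f,c["pixels"][:,:,::-1]); np.save("pics/"+f[:-4],c,allow_pickle=True); return c
def load(f): return np.load("pics/"+f+".npy",allow_pickle=True).item()
E
python3 - <<'E'
from h import *
c=env.capture("top")
print(plane(c,[(371,227)],4),"tray"); print(plane(c,[(391,233)],85),"tray tab"); print(plane(c,[(350,221)],4),"lip")
print(plane(c,[(213,208),(270,172),(293,213),(237,247)],55),"tote rim"); print(plane(c,[(240,184)],100),"tote tab");print(plane(c,[(358,157)],90),"jar")
w=env.capture("wrist");s=env.state()
print(w["K"],w["R"],w["t"]); M=s["orientation"]; print("cam in tool",M.T@(-w["R"].T@w["t"]-s["ee_pos"]), (w["R"]@M).round(3))
E
```

```text
[[ 464.18757367 -240.32242028    4.        ]] tray
[[ 440.1589336 -296.167373    85.       ]] tray tab
[[ 486.55172517 -167.61930559    4.        ]] lip
[[536.98337598 299.8879625   55.        ]
 [656.25352873 104.90324066  55.        ]
 [515.01147802  28.92573525  55.        ]
 [403.88494158 219.38010497  55.        ]] tote rim
[[611.59656383 201.83822034 100.        ]] tote tab
[[ 696.59605069 -192.7478165    90.        ]] jar
[[306.57648401   0.         318.07641889]
 [  0.         306.57648401 200.42940469]
 [  0.           0.           1.        ]] [[ 0.346505   -0.93804737 -0.00118851]
 [-0.89617142 -0.33141026  0.29503226]
 [-0.27714812 -0.10116505 -0.95548655]] [-701.05983062  -33.43634149  392.18917086]
cam in tool [  83.78003898    1.62167706 -151.22535466] [[ 0.     1.     0.001]
 [-0.955  0.    -0.295]
 [-0.295 -0.     0.955]]
```

```bash
python3 - <<'E'
from h import *
def yawR(a):  # tool down, tool x at yaw a
    a=np.radians(a); return np.array([[np.cos(a),np.sin(a),0],[np.sin(a),-np.cos(a),0],[0,0,-1]])
print(go(yawR(-20),[450,-275,250]))
E
```

```text
(array([-4.000e-02,  1.000e-02,  4.027e+01]), array([ 326.8, -285.9,  -17.3]))
```

```bash
S='python3 steer.py'; $S '0 0 0 32 -28 -2 91; 0 0 0 62 -54 -4 91; 0 0 0 92 -81 -5 91; 0 0 0 122 -107 -7 91; 0 0 0 152 -133 -8 91'; python3 steer.py '0 0 0 31 -27 -2 91; 0 0 0 62 -54 -4 91; 0 0 0 93 -81 -5 91; 0 0 0 124 -108 -7 91; 0 0 0 155 -135 -8 91'; python3 steer.py '0 0 7 20 -18 -1 91; 0 0 14 20 -18 -1 91; 0 0 21 20 -18 -1 91; 0 0 28 20 -18 -1 91; 0 0 35 20 -18 -1 91';python3 steer.py '0 0 5 0 0 0 91; 0 0 5 0 0 0 91; 0 0 5 0 0 0 91'; python3 - <<'E'
from h import *
snap("wrist","w1.png"); snap("top","t1.png")
E
```

```text
t: 0.62
ee_pos: [339.5, -477.5, 241.0]
orientation: [[0.938, 0.346, 0.0], [0.346, -0.938, 0.0], [0.0, -0.0, -1.0]]
ft_force: [0.5, -0.4, 0.3]
opening: 91.4
finger_force: 0.0
t: 1.03
ee_pos: [438.2, -297.1, 249.2]
orientation: [[0.938, 0.346, 0.0], [0.346, -0.938, -0.0], [0.0, 0.0, -1.0]]
ft_force: [1.2, -0.6, -0.9]
opening: 90.8
finger_force: 0.0
t: 1.45
ee_pos: [450.3, -274.8, 249.9]
orientation: [[0.966, -0.26, -0.0], [-0.26, -0.966, 0.0], [-0.0, -0.0, -1.0]]
ft_force: [0.3, -0.6, -0.6]
opening: 91.0
finger_force: 0.0
t: 1.7
ee_pos: [450.1, -275.1, 249.9]
orientation: [[0.942, -0.335, -0.0], [-0.335, -0.942, 0.0], [-0.0, -0.0, -1.0]]
ft_force: [0.1, 0.8, -0.0]
opening: 91.1
finger_force: 0.0
```

View pics/w1.png

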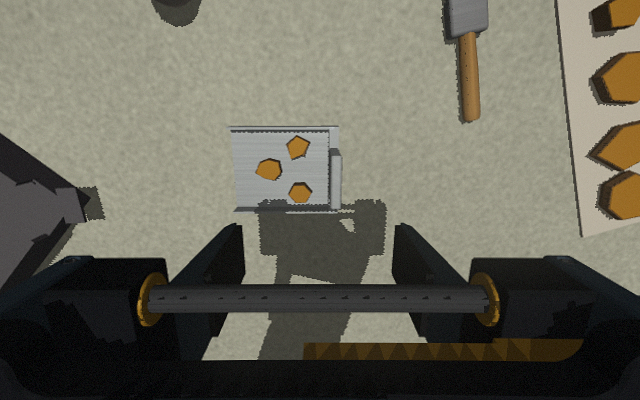

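The wrist view shows the tray at about (285,168), its tab at about (336,180) and its lip on the left at x≈232. All three sherds are on it. I'll enlarge the tab and take a second wrist position.

```bash
python3 steer.py '0 0 0 -20 28 0 91; 0 0 0 -40 55 0 91; 0 0 0 -40 55 0 91; 0 0 0 -40 55 0 91' | grep ee_; python3 - <<'E'
from h import *
c=load("w1"); d=snap("wrist","w2.png")
a=cv2.resize(c["pixels"][115:225,220:360],None,fx=5,fy=5,interpolation=cv2.INTER_NEAREST)
cv2.imwrite("pics/crop1.png",a[:,:,::-1])
# where old tray region lands in the 2nd view
p=plane(c,[(285,168)],4); print(p,proj(d,p)); x,y=proj(d,p)[0].astype(int)
b=cv2.resize(d["pixels"][max(0,y-60):y+60,x-75:x+75],None,fx=4,fy=4,interpolation=cv2.INTER_NEAREST)
cv2.imwrite("pics/crop2.png",b[:,:,::-1]); print(x-75,max(0,y-60))
E
```

```text
ee_pos: [393.1, -314.0, 250.0]
[[ 470.51138638 -237.60363244    4.        ]] [[239.98840996 136.69943848]]
164 76
```

View pics/crop1.png

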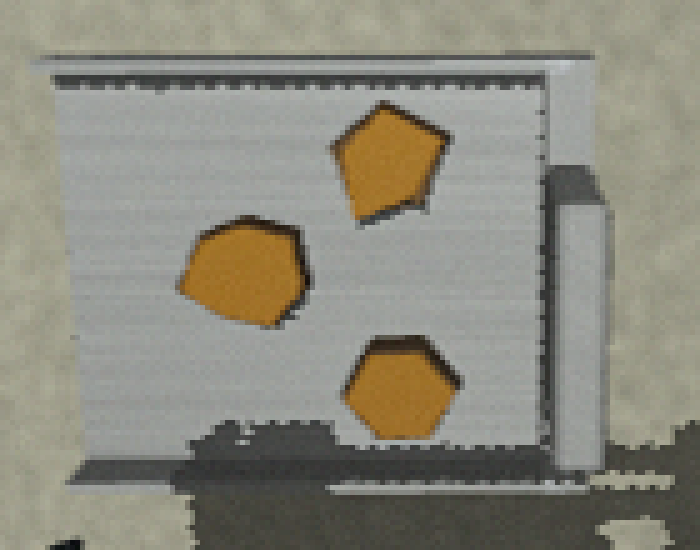

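View pics/crop2.png

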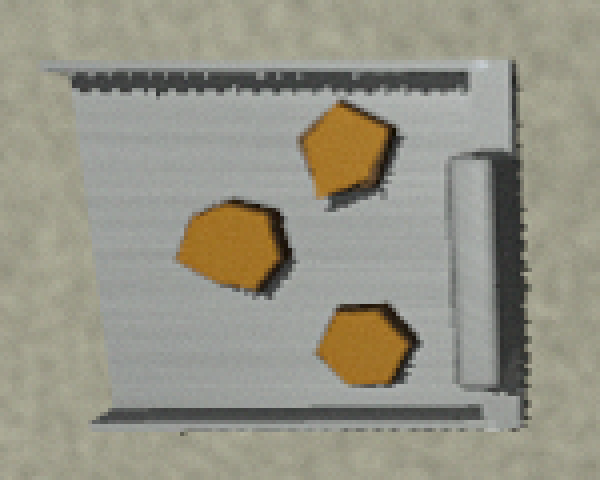

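The first crop shows the tab's top face spanning (555–604, 205–470) and the lip edge from (54,80) to (88,458). In the second crop the tab top spans (455–499, 157–387) and the lip runs from (72,90) to (113,408).

```bash
python3 - <<'E'
from h import *
c=load("w1"); d=load("w2")
f=lambda p:(np.array(p)+.5)/5-.5+[220,115]
g=lambda p:(np.array(p)+.5)/4-.5+[164,76]
P=[]
for a,b in [((557,205),(455,157)),((605,205),(493,157)),((602,470),(499,387)),((555,470),(463,387)),((58,88),(74,92)),((86,452),(112,404)),((580,337),(477,272))]:
    x,r=tri([(c,f(a)),(d,g(b))]); P.append(x); print(x.round(1),np.round(r,1))
P=np.array(P); tab=P[:4].mean(0); lip=P[4:6].mean(0)
v=lip-tab; print("tab",tab,"lip",lip,"yaw",np.degrees(np.arctan2(v[1],v[0])),np.hypot(v[0],v[1]))
e=P[2]-P[1]+P[3]-P[0]; print("tab y-dir yaw",np.degrees(np.arctan2(e[1],e[0])))
e=P[5]-P[4]; print("lip",np.degrees(np.arctan2(e[1],e[0])))
# plane versions
q=plane(c,[f((58,88)),f((86,452))],4);print(q); q=plane(c,[f((580,205)),f((578,470))],tab[2]);print(q)
E
```

```text
[ 477.7 -301.2   76.2] [0.6 0.6]
[ 474.5 -310.6   78. ] [0.5 0.5]
[ 419.5 -291.2   81. ] [0.1 0.1]
[ 422.1 -281.5   78. ] [0.3 0.3]
[ 535.9 -190.4    5. ] [0.1 0.1]
[ 444.7 -157.     4.5] [0.4 0.4]
[ 449.3 -296.4   78.8] [0.3 0.3]
tab [ 448.46393186 -296.12698967   78.31677126] lip [ 490.30618263 -173.72734513    4.71539347] yaw 71.12703517028518 129.35395986856287
tab y-dir yaw 160.5142284803766
lip 159.89632727835803
[[ 535.97141787 -190.24290505    4.        ]
 [ 444.87391687 -157.23578239    4.        ]]
[[ 476.06854367 -305.25394039   78.31677126]
 [ 420.31596057 -286.04295664   78.31677126]]
```

```bash
cat >> h.py <<'E'
def yawR(a):
    a=np.radians(a); return np.array([[np.cos(a),np.sin(a),0],[np.sin(a),-np.cos(a),0],[0,0,-1.]])
E
python3 - <<'E'
from h import *
print(go(yawR(-19.6),[448,-296,65]))
E
```

```text
(array([-0.  , -0.02, -0.12]), array([ 44.9, -34.8, 185.1]))
```

```bash
python3 steer.py '0 0 0 23 -18 20 91; 0 0 0 45 -35 50 91; 0 0 0 45 -35 90 91; 0 0 0 45 -35 120 91; 0 0 0 45 -35 150 91' | grep -E 'ee_pos|ft_|open'; python3 steer.py '0 0 0 0 0 18 91; 0 0 0 0 0 35 91; 0 0 0 0 0 35 91; 0 0 0 0 0 35 91' | grep -E 'ee_pos|ft_|open';  python3 steer.py '0 0 0 0 0 0 2; 0 0 0 0 0 0 2; 0 0 0 0 0 0 2; 0 0 0 0 0 0 2; 0 0 0 0 0 0 2'; python3 - <<'E'
from h import *
snap("wrist","w3.png")
E
```

```text
ee_pos: [449.1, -294.5, 98.1]
ft_force: [-0.2, -0.0, -0.1]
opening: 91.1
ee_pos: [448.5, -294.9, 64.5]
ft_force: [0.9, 0.5, 0.3]
opening: 91.2
t: 3.35
ee_pos: [448.4, -295.8, 65.5]
orientation: [[0.941, -0.338, 0.001], [-0.338, -0.941, -0.001], [0.001, 0.0, -1.0]]
ft_force: [-0.3, 0.3, 0.8]
opening: 60.5
finger_force: 0.0
```

```bash
python3 steer.py '0 0 0 0 0 0 2; 0 0 0 0 0 0 2; 0 0 0 0 0 0 2; 0 0 0 0 0 0 2; 0 0 0 0 0 0 2'
```

```text
t: 3.82
ee_pos: [448.1, -295.6, 64.9]
orientation: [[0.941, -0.338, -0.0], [-0.338, -0.941, 0.0], [-0.0, -0.0, -1.0]]
ft_force: [-0.1, 0.3, -0.5]
opening: 23.3
finger_force: 0.0
```

```bash
python3 steer.py '0 0 0 0 0 0 2; 0 0 0 0 0 0 2; 0 0 0 0 0 0 2; 0 0 0 0 0 0 2'|tail -2; python3 steer.py '0 0 0 0 0 -5 2; 0 0 0 0 0 -15 2; 0 0 0 0 0 -30 2; 0 0 0 0 0 -45 2; 0 0 0 0 0 -60 2';python3 steer.py '0 0 0 0 0 -15 2; 0 0 0 0 0 -30 2; 0 0 0 0 0 -45 2; 0 0 0 0 0 -60 2; 0 0 0 0 0 -60 2';  python3 - <<'E'
from h import *
snap("wrist","w4.png"); c=snap("top","t4.png"); s=snap("side","s4.png")
a=cv2.resize(c["pixels"][140:290,190:400],None,fx=2.8,fy=2.8,interpolation=cv2.INTER_CUBIC)
b=cv2.resize(s["pixels"][150:300,230:430],None,fx=2,fy=2,interpolation=cv2.INTER_CUBIC)
o=np.zeros((600,800,3),np.uint8); w=load("w4")["pixels"][60:260,170:420]
o[:a.shape[0]//1*1][:420,:588]=a[:420,:588]; 
o2=np.zeros((600,800,3),np.uint8); o2[:300,:400]=b; o2[300:500,:250]=w
cv2.imwrite("pics/m4.png",o[:,:,::-1]); cv2.imwrite("pics/m4b.png",o2[:500,:400,::-1])
E
```

```text
opening: 11.8
finger_force: 30.0
t: 4.57
ee_pos: [448.1, -295.6, 126.3]
orientation: [[0.941, -0.338, 0.0], [-0.338, -0.941, -0.0], [0.0, 0.0, -1.0]]
ft_force: [-0.1, 0.1, -3.2]
opening: 12.0
finger_force: 30.0
t: 4.98
ee_pos: [449.3, -296.4, 188.3]
orientation: [[0.941, -0.338, 0.004], [-0.338, -0.941, -0.003], [0.004, 0.001, -1.0]]
ft_force: [0.8, -0.5, -1.3]
opening: 11.6
finger_force: 30.0
```

View pics/m4.png

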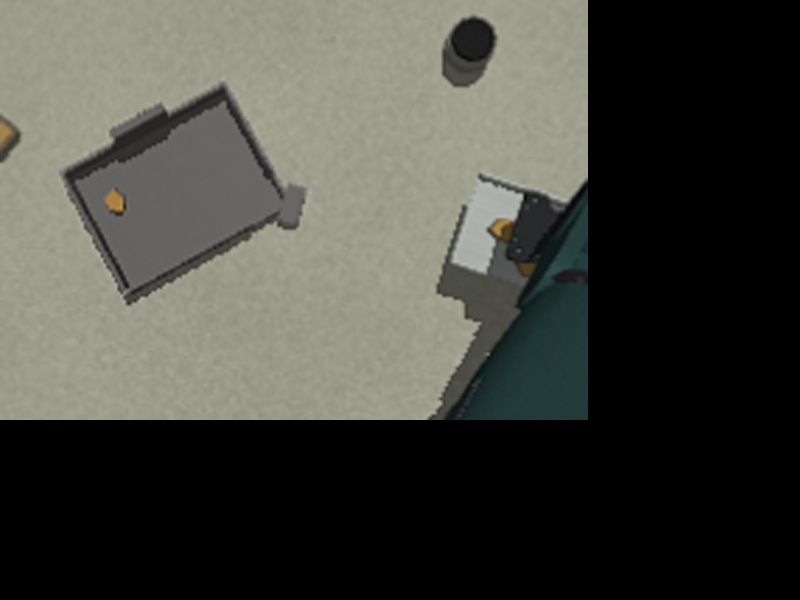

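The tray is up, with 12 mm between the jaws and the sherds still on it. Tote rim corners in the crop are at (66,174), (222,86) and (130,300), the notch is at (287,205), and the tab top runs from (112,130) to (165,108).

```bash
python3 - <<'E'
from h import *
c=load("t4")
f=lambda p:(np.array(p)+.5)/2.8-.5+[190,140]
q=plane(c,[f((66,174)),f((222,86)),f((130,300))],55); print(q)
t=plane(c,[f((112,130)),f((165,106))],100); print("tab",t,t.mean(0))
ctr=(q[1]+q[2])/2; e=q[1]-q[0]; print("ctr",ctr,np.degrees(np.arctan2(e[1],e[0]))+90, np.linalg.norm(e),np.linalg.norm(q[2]-q[0]))
E
```

```text
[[557.98609864 298.9681307   55.        ]
 [661.84596953 108.36702381  55.        ]
 [404.53510456 222.38807064  55.        ]]
tab [[605.23784926 236.16515812 100.        ]
 [632.61843458 173.10473461 100.        ]] [618.92814192 204.63494636 100.        ]
ctr [533.19053705 165.37754722  55.        ] 28.586274149283092 217.06140774463597 171.49843492934463
```

```bash
python3 steer.py '0 0 0 -1 -4 0 2; 0 0 0 -3 -12 0 2; 0 0 0 -6 -23 0 2; 0 0 0 -10 -38 0 2; 0 0 0 -14 -55 0 2' >/dev/null; python3 steer.py '0 0 0 -5 -19 0 2; 0 0 0 -10 -39 0 2; 0 0 0 -15 -58 0 2; 0 0 0 -20 -77 0 2; 0 0 0 -25 -97 0 2' >/dev/null;python3 steer.py '0 0 0 -5 -19 0 2; 0 0 0 -10 -39 0 2; 0 0 0 -15 -58 0 2; 0 0 0 -20 -77 0 2; 0 0 0 -25 -97 0 2' >/dev/null; python3 steer.py '0 0 0 -4 -16 0 2; 0 0 0 -8 -29 0 2; 0 0 0 -10 -39 0 2; 0 0 0 -12 -45 0 2; 0 0 0 -13 -48 0 2'; python3 steer.py '0 0 0 0 0 0 2'; python3 - <<'E'
from h import *
w=snap("wrist","w5.png"); c=snap("top","t5.png"); s=snap("side","s5.png")
st=env.state(); print(st["joint_pos"],st["ee_pos"],st["moment"])
o=np.zeros((600,800,3),np.uint8)
o[:300,:400]=cv2.resize(c["pixels"][130:280,190:390],None,fx=2,fy=2); o[:300,400:]=cv2.resize(s["pixels"][130:280,220:420],None,fx=2,fy=2)
o[300:,:480]=cv2.resize(w["pixels"],(480,300))
cv2.imwrite("pics/m5.png",o[:,:,::-1])
E
```

```text
t: 6.8
ee_pos: [475.6, 10.9, 184.7]
orientation: [[0.942, -0.337, -0.0], [-0.337, -0.942, 0.0], [-0.0, 0.0, -1.0]]
ft_force: [0.5, -0.6, -2.8]
opening: 12.1
finger_force: 30.0
t: 6.88
ee_pos: [475.7, 10.4, 184.8]
orientation: [[0.941, -0.337, -0.0], [-0.337, -0.941, 0.0], [-0.0, 0.0, -1.0]]
ft_force: [0.4, -0.2, -2.4]
opening: 11.5
finger_force: 30.0
[-1.65324286e+00  5.33750419e+00  1.26254179e+02 -4.30567534e-03
  4.84125619e+01  1.08104993e+02] [475.86353783   9.56102756 184.9074307 ] [-0.00941281  0.07975321 -0.02109309]
```

View pics/m5.png

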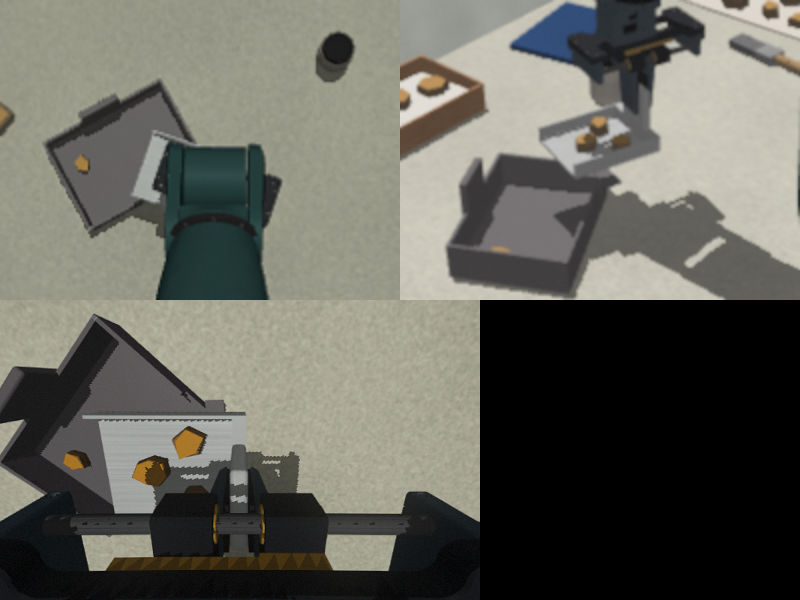

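All three sherds are still on the tray and the lip is over the tote. I'll go down, then tip about the lip.

```bash
python3 steer.py '0 0 0 0 0 8 2; 0 0 0 0 0 18 2; 0 0 0 0 0 30 2; 0 0 0 0 0 40 2; 0 0 0 0 0 45 2'|grep ee_; python3 steer.py '-3 0 0 0 -3.4 -6.7 2; -6 0 0 0 -7.1 -13.3 2; -9 0 0 0 -11.1 -19.6 2; -12 0 0 0 -15.5 -25.7 2; -15 0 0 0 -20.2 -31.6 2'; python3 steer.py '-3 0 0 0 -3.4 -6.7 2; -6 0 0 0 -7.1 -13.3 2; -9 0 0 0 -11.1 -19.6 2; -12 0 0 0 -15.5 -25.7 2; -15 0 0 0 -20.2 -31.6 2'; python3 steer.py '0 0 0 0 0 0 2; 0 0 0 0 0 0 2; 0 0 0 0 0 0 2; 0 0 0 0 0 0 2; 0 0 0 0 0 0 2'; python3 - <<'E'
from h import *
w=snap("wrist","w6.png"); c=snap("top","t6.png"); s=snap("side","s6.png")
st=env.state(); print(st["joint_pos"].round(1))
for n,d in (("w",w),("s",s)):
    hsv=cv2.cvtColor(d["pixels"],cv2.COLOR_RGB2HSV); m=cv2.inRange(hsv,(8,120,60),(25,255,255))
    k,_,stt,ce=cv2.connectedComponentsWithStats(m); print(n,[(ce[i].round().tolist(),int(stt[i,4])) for i in range(1,k) if stt[i,4]>15])
o=np.zeros((600,800,3),np.uint8)
o[:300,:400]=cv2.resize(c["pixels"][130:280,190:390],None,fx=2,fy=2); o[:300,400:]=cv2.resize(s["pixels"][130:280,220:420],None,fx=2,fy=2)
o[300:,:480]=cv2.resize(w["pixels"],(480,300))
cv2.imwrite("pics/m6.png",o[:,:,::-1])
E
```

```text
ee_pos: [475.0, 9.8, 138.0]
t: 7.87
ee_pos: [482.9, 29.0, 171.6]
orientation: [[0.941, -0.326, -0.088], [-0.338, -0.908, -0.246], [0.0, 0.261, -0.965]]
ft_force: [-1.4, 1.3, -1.9]
opening: 12.0
finger_force: 30.0
t: 8.28
ee_pos: [492.3, 55.4, 196.8]
orientation: [[0.941, -0.292, -0.169], [-0.338, -0.814, -0.473], [0.0, 0.502, -0.865]]
ft_force: [0.5, 0.4, -1.5]
opening: 12.0
finger_force: 30.0
t: 8.7
ee_pos: [491.9, 54.5, 196.8]
orientation: [[0.941, -0.293, -0.169], [-0.338, -0.815, -0.47], [-0.0, 0.499, -0.866]]
ft_force: [-0.2, -0.5, -1.9]
opening: 12.2
finger_force: 30.0
[ 15.5  14.9 117.4 -26.1  68.3 139.5]
w [([591.0, 6.0], 124), ([529.0, 36.0], 633), ([629.0, 25.0], 281), ([607.0, 32.0], 299), ([585.0, 46.0], 431), ([620.0, 61.0], 329), ([637.0, 54.0], 68), ([602.0, 77.0], 316), ([595.0, 72.0], 16), ([579.0, 90.0], 390), ([633.0, 89.0], 174), ([614.0, 100.0], 202), ([596.0, 114.0], 171), ([577.0, 124.0], 332), ([634.0, 168.0], 234), ([6.0, 226.0], 287), ([287.0, 300.0], 284), ([350.0, 300.0], 107), ([4.0, 288.0], 67), ([399.0, 346.0], 1154), ([348.0, 345.0], 110), ([191.0, 350
[... 314 characters left out ...]
, 127.0], 37), ([416.0, 126.0], 28), ([420.0, 138.0], 19), ([236.0, 171.0], 64), ([217.0, 178.0], 58), ([202.0, 187.0], 66), ([189.0, 199.0], 75), ([199.0, 277.0], 645), ([128.0, 322.0], 170), ([89.0, 325.0], 19), ([9.0, 331.0], 188), ([42.0, 331.0], 39), ([100.0, 339.0], 213), ([140.0, 339.0], 123), ([55.0, 341.0], 40), ([19.0, 344.0], 145), ([157.0, 347.0], 243), ([119.0, 352.0], 106), ([79.0, 355.0], 49), ([29.0, 358.0], 116), ([176.0, 364.0], 269), ([133.0, 368.0], 161), ([91.0, 369.0], 114), ([4.0, 380.0], 132), ([42.0, 379.0], 152), ([152.0, 384.0], 154), ([193.0, 385.0], 138), ([104.0, 387.0], 168), ([57.0, 393.0], 72), ([13.0, 396.0], 121), ([216.0, 396.0], 92), ([168.0, 398.0], 38)]
```

View pics/m6.png

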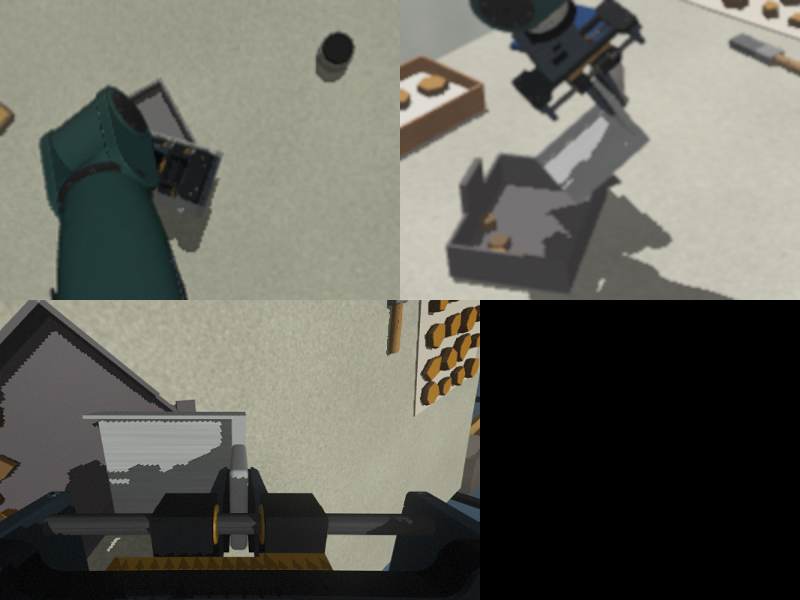

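The tray is empty in both the side and wrist views, and the sherds are inside the tote at around (487,220) and (498,242). I'll level the tray and carry it back.

```bash
python3 steer.py '7 0 0 0 6.5 16.3 2; 14 0 0 0 10.9 33.3 2; 21 0 0 0 13.2 50.6 2; 28 0 0 0 13.4 68.2 2; 30 0 0 0 13.1 73.2 2'|grep ee_;python3 steer.py '0 0 0 0 0 -20 2; 0 0 0 0 0 -45 2; 0 0 0 0 0 -45 2'|grep -A1 ee_; python3 - <<'E'
from h import *
w=snap("wrist","w7.png"); s=snap("side","s7.png"); c=snap("top","t7.png")
def sh(d,pts):
    hsv=cv2.cvtColor(d["pixels"],cv2.COLOR_RGB2HSV); m=cv2.inRange(hsv,(8,110,50),(25,255,255))
    k,_,stt,ce=cv2.connectedComponentsWithStats(m)
    return [(ce[i].round().tolist(),int(stt[i,4])) for i in range(1,k) if stt[i,4]>8 and cv2.pointPolygonTest(np.float32(pts),tuple(ce[i]),False)>=0]
print("w",sh(w,[(0,0),(420,0),(420,290),(0,290)])); print("s",sh(s,[(240,190),(330,190),(330,280),(240,280)])); print("t",sh(c,[(205,165),(300,165),(300,250),(205,250)]))
print(go(yawR(-19.6),[448,-296,185]), env.state()["joint_pos"].round(1))
E
```

```text
ee_pos: [474.4, 8.1, 138.9]
ee_pos: [477.7, 9.3, 188.6]
orientation: [[0.941, -0.338, 0.005], [-0.338, -0.941, -0.0], [0.005, -0.001, -1.0]]
w [([105.0, 145.0], 265), ([109.0, 192.0], 584), ([97.0, 217.0], 434), ([118.0, 242.0], 550)]
s []
t [([230.0, 212.0], 39)]
(array([-0.  , -0.02, -0.13]), array([ 7.710e+01,  2.973e+02, -2.000e-01])) [ -1.6   5.3 126.3  -0.   48.4 108.1]
```

The wrist view puts all four sherds in the tote and none on the tray.

```bash
python3 steer.py '0 0 0 5 20 0 2; 0 0 0 14 54 0 2; 0 0 0 24 92 0 2; 0 0 0 34 130 0 2; 0 0 0 43 167 0 2'|grep ee_;python3 steer.py '0 0 0 10 38 0 2; 0 0 0 20 76 0 2; 0 0 0 28 110 0 2; 0 0 0 34 130 0 2; 0 0 0 34 130 0 2'|grep ee_; python3 steer.py '0 0 0 0 0 20 2; 0 0 0 0 0 50 2; 0 0 0 0 0 80 2; 0 0 0 0 0 100 2; 0 0 0 0 0 110 2'; python3 -c "
from h import *
print(go(yawR(-19.6),[448,-296,65]))"
```

```text
ee_pos: [459.1, -163.2, 183.9]
ee_pos: [447.6, -298.8, 183.9]
t: 10.92
ee_pos: [446.4, -293.8, 71.5]
orientation: [[0.941, -0.337, -0.004], [-0.337, -0.941, 0.003], [-0.005, -0.001, -1.0]]
ft_force: [-0.4, -0.1, -2.2]
opening: 11.8
finger_force: 30.0
(array([-0.08,  0.28, -0.1 ]), array([2.3, 1.5, 6.4]))
```

```bash
python3 steer.py '0 0 0 0 0 3 2; 0 0 0 0 0 6 2; 0 0 0 0 0 8 2; 0 0 0 0 0 8 2'; python3 steer.py '0 0 0 0 0 0 2; 0 0 0 0 0 0 2'|grep -A2 ee_
```

```text
t: 11.25
ee_pos: [448.6, -295.8, 67.6]
orientation: [[0.941, -0.337, 0.001], [-0.337, -0.941, -0.001], [0.001, 0.0, -1.0]]
ft_force: [-0.5, 0.1, -2.3]
opening: 12.3
finger_force: 30.0
ee_pos: [448.5, -295.9, 67.8]
orientation: [[0.941, -0.338, 0.001], [-0.338, -0.941, -0.001], [0.001, 0.0, -1.0]]
ft_force: [-0.2, 0.4, -2.7]
```

```bash
python3 steer.py '0 0 0 0 0 1 2; 0 0 0 0 0 2 2; 0 0 0 0 0 3 2; 0 0 0 0 0 3 2'|grep -A2 ee_; python3 steer.py '0 0 0 0 0 0 40; 0 0 0 0 0 0 91; 0 0 0 0 0 0 91; 0 0 0 0 0 0 91; 0 0 0 0 0 0 91'|grep -A4 ee_
```

```text
ee_pos: [448.4, -295.9, 64.6]
orientation: [[0.941, -0.338, 0.0], [-0.338, -0.941, -0.0], [0.0, 0.0, -1.0]]
ft_force: [-2.6, 3.0, 10.4]
ee_pos: [448.1, -295.6, 63.9]
orientation: [[0.941, -0.338, -0.0], [-0.338, -0.941, 0.0], [-0.0, -0.0, -1.0]]
ft_force: [0.2, -0.7, 0.3]
opening: 42.3
finger_force: 0.0
```

```bash
python3 steer.py '0 0 0 0 0 0 91; 0 0 0 0 0 0 91; 0 0 0 0 0 0 91; 0 0 0 0 0 0 91; 0 0 0 0 0 0 91'|grep -A4 ee_; python3 steer.py '0 0 0 0 0 -15 91; 0 0 0 0 0 -45 91; 0 0 0 0 0 -85 91; 0 0 0 0 0 -125 91; 0 0 0 0 0 -165 91'|grep ee_;python3 - <<'E'
from h import *
snap("wrist","w8.png"); snap("top","t8.png")
E
python3 steer.py '0 0 -7 -1 -26 -5 91; 0 0 -14 -1 -52 -10 91; 0 0 -21 -2 -78 -15 91; 0 0 -28 -2 -104 -20 91; 0 0 -35 -3 -130 -20 91'|grep ee_; python3 steer.py '0 0 -7 15 -22 0 91; 0 0 -14 29 -43 0 91; 0 0 -21 44 -65 0 91; 0 0 -28 58 -86 0 91; 0 0 -35 73 -108 0 91' |grep ee_; python3 steer.py '0 0 -7 24 -9 0 91; 0 0 -14 49 -18 0 91; 0 0 -21 73 -27 0 91; 0 0 -28 98 -36 0 91; 0 0 -35 122 -45 0 91' |grep ee_; python3 steer.py '0 0 -7 25 7 0 91; 0 0 -14 50 14 0 91; 0 0 -21 75 20 0 91; 0 0 -28 100 27 0 91; 0 0 -32 126 34 0 91'; python3 -c "
from h import *
print(go(yawR(117.5),[612,200,250]),env.state()['joint_pos'].round(1))"
```

```text
ee_pos: [448.1, -295.6, 64.0]
orientation: [[0.941, -0.338, -0.0], [-0.338, -0.941, 0.0], [-0.0, -0.0, -1.0]]
ft_force: [0.3, 0.4, -0.6]
opening: 75.8
finger_force: 0.0
ee_pos: [447.7, -295.3, 230.7]
ee_pos: [489.7, -171.2, 249.7]
ee_pos: [531.2, -47.6, 248.8]
ee_pos: [574.7, 75.1, 248.7]
t: 14.77
ee_pos: [618.9, 197.7, 248.6]
orientation: [[-0.464, 0.886, -0.0], [0.886, 0.464, -0.0], [0.0, -0.001, -1.0]]
ft_force: [0.1, -0.4, -0.1]
opening: 90.9
finger_force: 0.0
(array([-0.03, -0.01,  0.16]), array([ 5.2, -5. , -1.4])) [ 15.7  16.3 104.9  -0.   58.8 -12. ]
```

```bash
python3 - <<'E'
from h import *
snap("wrist","w9.png")
E
python3 steer.py '0 0 0 0 -35 0 91; 0 0 0 0 -70 0 91; 0 0 0 0 -70 0 91; 0 0 0 0 -70 0 91'|grep ee_;python3 - <<'E'
from h import *
d=snap("wrist","w10.png"); c=load("w9")
out=np.zeros((600,800,3),np.uint8)
X=[619,204,100]
for i,k in enumerate((c,d)):
    x,y=proj(k,[X])[0].round().astype(int); x0=max(0,min(x-50,540)); y0=max(0,min(y-40,320)); print(x,y,x0,y0)
    out[:320 if 1 else 0,400*i:400*i+400]=cv2.resize(k["pixels"][y0:y0+80,x0:x0+100],(400,320),interpolation=cv2.INTER_NEAREST)
    out[330:580,400*i:400*i+400]=cv2.resize(k["pixels"],(400,250))
cv2.imwrite("pics/m10.png",out[:,:,::-1])
E
```

```text
ee_pos: [555.5, 164.0, 248.8]
322 186 272 146
393 185 343 145
```

View pics/m10.png

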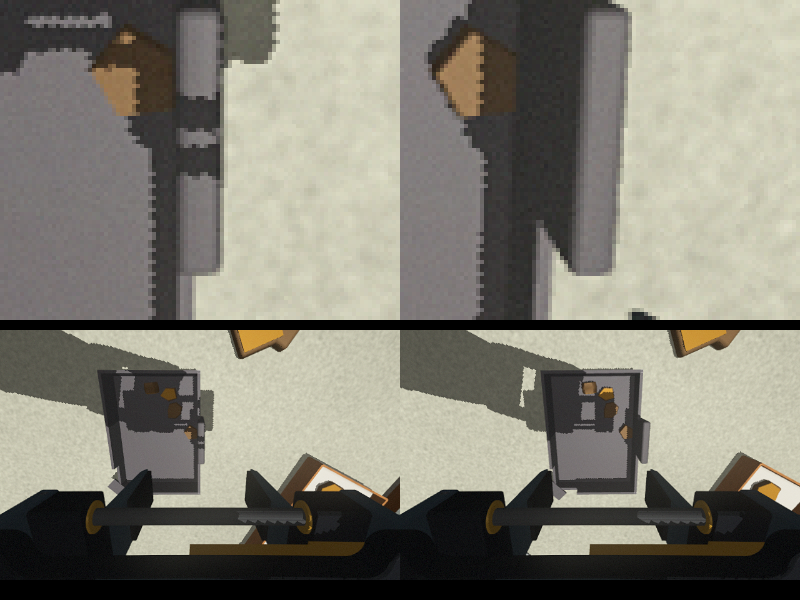

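Both views show four sherds in the tote, one against the wall under the tab. Tab-top corners are (178–220, 8–272) in the first crop. In the second they are (184,10), (228,10), (212,272) and (174,272).

```bash
python3 - <<'E'
from h import *
c=load("w9"); d=load("w10")
f=lambda p:(np.array(p)+.5)/4-.5+[272,146]
g=lambda p:(np.array(p)+.5)/4-.5+[343,145]
P=[]
for a,b in [((178,8),(184,10)),((220,8),(228,10)),((220,272),(212,272)),((178,272),(174,272))]:
    x,r=tri([(c,f(a)),(d,g(b))]); P.append(x); print(x.round(1),np.round(r,1))
P=np.array(P); print("ctr",P.mean(0)); e=P[0]-P[3]+P[1]-P[2]; print("tote y yaw",np.degrees(np.arctan2(e[1],e[0])), np.linalg.norm(e)/2)
# rim corners in w10 on z=55: view scale 400/640
h=lambda p:np.array(p)*1.6
q=plane(d,[h((542-400,370-330)),h((643-400,370-330)),h((634-400,493-330))],55); print(q)
y=np.degrees(np.arctan2(e[1],e[0]))
t=P.mean(0); print(go(yawR(y),[t[0],t[1],80]))
E
```

```text
[596.9 234.4  95.3] [0.3 0.3]
[606.  239.4  97.2] [0.3 0.3]
[638.1 179.3  97.7] [0. 0.]
[627.6 175.7 102.3] [0.1 0.1]
ctr [617.13999659 207.19458797  98.12674519]
tote y yaw 117.87238794890607 67.27289355213269
[[415.39924901 230.31861395  55.        ]
 [563.48387819 306.66109438  55.        ]
 [664.90384507 104.41426349  55.        ]]
(array([ 0.03,  0.  , -0.63]), array([ 10.4,  73.3, 169.2]))
```

```bash
python3 steer.py '0 0 0 5 36 0 91; 0 0 0 10 73 10 91; 0 0 0 10 73 50 91; 0 0 0 10 73 90 91; 0 0 0 10 73 125 91' | grep -A3 ee_; python3 steer.py '0 0 0 0 0 18 91; 0 0 0 0 0 34 91; 0 0 0 0 0 44 91; 0 0 0 0 0 44 91' | grep -A3 ee_;  python3 steer.py '0 0 0 0 0 0 2; 0 0 0 0 0 0 2; 0 0 0 0 0 0 2; 0 0 0 0 0 0 2; 0 0 0 0 0 0 2' >/dev/null; python3 steer.py '0 0 0 0 0 0 2; 0 0 0 0 0 0 2; 0 0 0 0 0 0 2; 0 0 0 0 0 0 2; 0 0 0 0 0 0 2' >/dev/null; python3 steer.py '0 0 0 0 0 0 2; 0 0 0 0 0 0 2; 0 0 0 0 0 0 2; 0 0 0 0 0 0 2; 0 0 0 0 0 0 2'
```

```text
ee_pos: [617.8, 207.4, 121.7]
orientation: [[-0.458, 0.889, 0.001], [0.889, 0.458, 0.0], [-0.0, 0.001, -1.0]]
ft_force: [0.8, 0.8, -1.1]
opening: 91.0
ee_pos: [616.5, 206.7, 77.7]
orientation: [[-0.458, 0.889, -0.003], [0.889, 0.458, -0.001], [0.001, -0.003, -1.0]]
ft_force: [-0.7, -0.4, -0.5]
opening: 90.7
t: 17.2
ee_pos: [616.9, 206.8, 80.0]
orientation: [[-0.458, 0.889, 0.0], [0.889, 0.458, 0.0], [0.0, 0.0, -1.0]]
ft_force: [1.0, -0.7, -1.0]
opening: 12.0
finger_force: 30.0
```

```bash
python3 steer.py '0 0 0 0 0 -4 2; 0 0 0 0 0 -12 2; 0 0 0 0 0 -24 2; 0 0 0 0 0 -39 2; 0 0 0 0 0 -55 2' | grep -A5 ee_; python3 steer.py '0 0 0 0 0 -18 2; 0 0 0 0 0 -38 2; 0 0 0 0 0 -58 2; 0 0 0 0 0 -78 2; 0 0 0 0 0 -98 2' |grep ee_; python3 steer.py '0 0 0 0 0 -8 2; 0 0 0 0 0 -13 2; 0 0 0 0 0 -15 2; 0 0 0 0 0 -15 2; 0 0 0 0 0 -15 2'; python3 - <<'E'
from h import *
print(env.state()["moment"],env.state()["joint_pos"].round(1))
s=snap("side","s11.png"); snap("top","t11.png")
E
```

```text
ee_pos: [616.9, 206.8, 136.7]
orientation: [[-0.458, 0.889, 0.0], [0.889, 0.458, 0.0], [-0.0, 0.0, -1.0]]
ft_force: [0.5, 0.2, -3.4]
opening: 11.8
finger_force: 30.0
ee_pos: [616.9, 206.8, 235.7]
t: 18.45
ee_pos: [616.4, 206.7, 247.0]
orientation: [[-0.458, 0.889, -0.001], [0.889, 0.458, -0.0], [0.0, -0.001, -1.0]]
ft_force: [-0.2, 1.1, -3.2]
opening: 12.0
finger_force: 30.0
[ 0.0538599  -0.3299647  -0.02621014] [ 16.5  16.4 104.9   0.   58.7 -10.8]
```

Held, with about 3 N of weight on the tool. Next I tilt slowly about the grip, 1.2° per row.

```bash
T='-' ; python3 steer.py '-0.8 0.8 0 0 0 0 2; -1.7 1.7 0 0 0 0 2; -2.5 2.5 0 0 0 0 2; -3.4 3.4 0 0 0 0 2; -4.2 4.2 0 0 0 0 2'|grep ft_; python3 steer.py '-0.8 0.8 0 0 0 0 2; -1.7 1.7 0 0 0 0 2; -2.5 2.5 0 0 0 0 2; -3.4 3.4 0 0 0 0 2; -4.2 4.2 0 0 0 0 2'|grep ft_; python3 steer.py '-0.8 0.8 0 0 0 0 2; -1.7 1.7 0 0 0 0 2; -2.5 2.5 0 0 0 0 2; -3.4 3.4 0 0 0 0 2; -4.2 4.2 0 0 0 0 2'|grep ft_; python3 steer.py '-0.8 0.8 0 0 0 0 2; -1.7 1.7 0 0 0 0 2; -2.5 2.5 0 0 0 0 2; -3.4 3.4 0 0 0 0 2; -4.2 4.2 0 0 0 0 2'|grep ft_; python3 steer.py '-0.8 0.8 0 0 0 0 2; -1.7 1.7 0 0 0 0 2; -2.5 2.5 0 0 0 0 2; -3.4 3.4 0 0 0 0 2; -4.2 4.2 0 0 0 0 2'|grep ft_; python3 steer.py '-0.8 0.8 0 0 0 0 2; -1.7 1.7 0 0 0 0 2; -2.5 2.5 0 0 0 0 2; -3.4 3.4 0 0 0 0 2; -3.8 3.8 0 0 0 0 2'; python3 steer.py '0 0 0 0 0 0 2; 0 0 0 0 0 0 2; 0 0 0 0 0 0 2; 0 0 0 0 0 0 2; 0 0 0 0 0 0 2'; python3 - <<'E'
from h import *
w=snap("wrist","w12.png"); c=snap("top","t12.png"); s=snap("side","s12.png"); st=env.state(); print(st["joint_pos"].round(1))
# expected corner from the tool pose: tool x=tote y, y=tote x, z=-tote z
M=np.array(st["orientation"]); T=np.c_[M[:,1],M[:,0],-M[:,2]]; g=np.array(st["ee_pos"]); org=g-T@[86,0,80]
X=[org+T@p for p in ([-80,-110,5],[-80,110,5],[80,-110,5],[80,110,5],[0,0,5])]; print(np.round(X[0]),"up comps",T[2])
for n,k in (("w",w),("t",c),("s",s)): print(n,proj(k,X).round().tolist())
o=np.zeros((600,800,3),np.uint8)
def crop(k,n):
    p=proj(k,X); x,y=p.mean(0).astype(int); x0=int(np.clip(x-100,0,440)); y0=int(np.clip(y-75,0,250)); print(n,x0,y0); return cv2.resize(k["pixels"][y0:y0+150,x0:x0+200],(400,300))
o[:300,:400]=crop(c,"t"); o[:300,400:]=crop(s,"s"); o[300:,:480]=cv2.resize(w["pixels"],(480,300)); o[300:,480:]=cv2.resize(c["pixels"][130:290,330:490],(320,300))
cv2.imwrite("pics/m12.png",o[:,:,::-1])
E
```

```text
ft_force: [0.6, 0.2, -4.0]
ft_force: [-0.1, -0.4, -2.2]
ft_force: [-0.2, -0.6, -3.2]
ft_force: [-0.1, 0.2, -3.4]
ft_force: [-0.4, 0.3, -3.7]
t: 21.05
ee_pos: [616.9, 206.5, 247.9]
orientation: [[-0.497, 0.85, 0.176], [0.766, 0.335, 0.548], [0.407, 0.407, -0.818]]
ft_force: [0.1, -0.1, -3.7]
opening: 12.2
finger_force: 30.0
t: 21.47
ee_pos: [616.9, 206.9, 248.1]
orientation: [[-0.498, 0.85, 0.175], [0.767, 0.336, 0.547], [0.406, 0.406, -0.818]]
ft_force: [0.1, -0.7, -1.7]
opening: 11.9
finger_force: 30.0
[  4.7  13.1 114.6  46.   47.6 -53.2]
[544. 108.  75.] up comps [0.40638572 0.40619613 0.81844691]
w [[130.0, 333.0], [71.0, 61.0], [312.0, 332.0], [310.0, 63.0], [209.0, 215.0]]
t [[269.0, 205.0], [214.0, 238.0], [251.0, 162.0], [193.0, 193.0], [233.0, 199.0]]
s [[298.0, 215.0], [282.0, 232.0], [250.0, 188.0], [226.0, 200.0], [265.0, 208.0]]
t 132 124
s 164 133
```

View pics/m12.png

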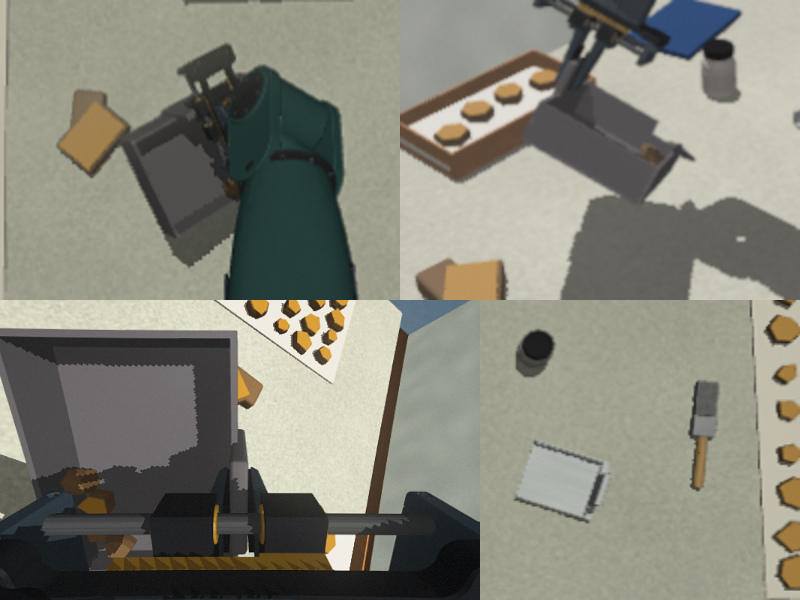

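The tote is held tilted at 35°, the tray lies flat and empty, and the sherds are sliding along the -x wall at about (113,240) in the wrist view. I'll compute their places in the tote frame from the colour mask.

```bash
cat >> h.py <<'E'
def shtote(w):
    st=env.state(); M=np.array(st["orientation"]); T=np.c_[M[:,1],M[:,0],-M[:,2]]; org=np.array(st["ee_pos"])-T@[86,0,80]
    hsv=cv2.cvtColor(w["pixels"],cv2.COLOR_RGB2HSV); m=cv2.inRange(hsv,(5,90,25),(28,255,255)); m[:190]=0; m[:,:60]=0; m[:,200:]=0
    o,_=rays(w,[(0,0)]); k,lab,s,ce=cv2.connectedComponentsWithStats(m)
    for i in range(1,k):
        if s[i,4]<25: continue
        o,d=rays(w,[ce[i]]); d=d[0]@T; q=(o-org)@T; p=q+d*((14-q[2])/d[2])
        print(ce[i].round(),s[i,4],"box",s[i,:4],"tote",p.round(),"dist",np.linalg.norm(p-[-80,-110,5]).round())
E
python3 steer.py '0 0 0 0 0 0 2; 0 0 0 0 0 0 2; 0 0 0 0 0 0 2; 0 0 0 0 0 0 2; 0 0 0 0 0 0 2'|grep ee_; python3 - <<'E'
from h import *
shtote(load("w12")); print(); shtote(snap("wrist","w13.png"))
E
```

```text
ee_pos: [616.9, 206.8, 248.0]
[118. 254.] 2630 box [ 81 225  72  60] tote [-70. -29.  14.] dist 82.0
[162. 337.] 2197 box [116 313  84  48] tote [ -47. -107.   14.] dist 34.0

[118. 254.] 2627 box [ 81 225  73  60] tote [-70. -29.  14.] dist 82.0
[162. 337.] 2198 box [116 313  84  48] tote [ -48. -107.   14.] dist 34.0
```

Everything is at rest, but the topmost sherd sits only about 100 mm from the corner. I'll lean the tote more towards -y, then back, to pack them tighter.

```bash
cat >> h.py <<'E'
def ext(w):
    st=env.state(); M=np.array(st["orientation"]); T=np.c_[M[:,1],M[:,0],-M[:,2]]; org=np.array(st["ee_pos"])-T@[86,0,80]; print("up",T[2].round(3))
    hsv=cv2.cvtColor(w["pixels"],cv2.COLOR_RGB2HSV); m=cv2.inRange(hsv,(5,90,25),(28,255,255)); m[:150]=0; m[:,:60]=0; m[:,230:]=0;m[325:]=0
    m=cv2.morphologyEx(m,cv2.MORPH_OPEN,np.ones((3,3),np.uint8)); r,c=np.nonzero(m); 
    for nm,i in (("top",r.argmin()),("left",c.argmin()),("right",c.argmax())):
        o,d=rays(w,[(c[i],r[i])]); d=d[0]@T; q=(o-org)@T
        print(nm,(c[i],r[i]),[(q+d*((z-q[2])/d[2])).round().tolist() for z in (5,14,23)])
E
python3 -c "
from h import *
ext(load('w13'))"
python3 steer.py '2 2 0 0 0 0 2; 4 4 0 0 0 0 2; 6 6 0 0 0 0 2; 8 8 0 0 0 0 2; 10 10 0 0 0 0 2' | grep ee_; python3 steer.py '0 0 0 0 0 0 2; 0 0 0 0 0 0 2; 0 0 0 0 0 0 2; 0 0 0 0 0 0 2; 0 0 0 0 0 0 2'|grep -A3 ee_; python3 - <<'E'
from h import *
w=snap("wrist","w14.png"); shtote(w); ext(w); print(env.state()["joint_pos"].round(1))
E
```

```text
up [0.406 0.406 0.818]
top (np.int64(101), np.int64(225)) [[-85.0, -8.0, 5.0], [-78.0, -4.0, 14.0], [-72.0, -1.0, 23.0]]
left (np.int64(82), np.int64(240)) [[-103.0, -21.0, 5.0], [-95.0, -17.0, 14.0], [-88.0, -13.0, 23.0]]
right (np.int64(181), np.int64(319)) [[-34.0, -96.0, 5.0], [-29.0, -89.0, 14.0], [-25.0, -82.0, 23.0]]
ee_pos: [617.0, 206.7, 248.1]
ee_pos: [616.6, 206.9, 248.1]
orientation: [[-0.507, 0.859, -0.062], [0.666, 0.437, 0.605], [0.547, 0.265, -0.794]]
ft_force: [0.6, 0.4, -3.4]
opening: 12.0
[120. 268.] 1479 box [ 94 248  63  37] tote [-72. -41.  14.] dist 70.0
[161. 335.] 2892 box [116 313  84  48] tote [ -49. -105.   14.] dist 33.0
up [0.265 0.547 0.794]
top (np.int64(108), np.int64(249)) [[-84.0, -29.0, 5.0], [-77.0, -24.0, 14.0], [-71.0, -20.0, 23.0]]
left (np.int64(94), np.int64(255)) [[-96.0, -34.0, 5.0], [-89.0, -29.0, 14.0], [-82.0, -25.0, 23.0]]
right (np.int64(194), np.int64(319)) [[-23.0, -96.0, 5.0], [-19.0, -89.0, 14.0], [-14.0, -82.0, 23.0]]
[  2.9  18.5 108.2  42.8  63.3 -52.2]
```

```bash
python3 steer.py '0 0 0 0 0 0 2; 0 0 0 0 0 0 2; 0 0 0 0 0 0 2; 0 0 0 0 0 0 2; 0 0 0 0 0 0 2'|grep -A4 ee_; python3 - <<'E'
from h import *
w=snap("wrist","w15.png"); shtote(w); ext(w)
def bl(d,x0,x1,y0,y1):
    m=cv2.inRange(cv2.cvtColor(d["pixels"],cv2.COLOR_RGB2HSV),(8,110,40),(25,255,255)); k,_,s,ce=cv2.connectedComponentsWithStats(m)
    return [(ce[i].round().tolist(),int(s[i,4])) for i in range(1,k) if s[i,4]>6 and x0<ce[i][0]<x1 and y0<ce[i][1]<y1]
print("top",bl(snap("top","t15.png"),140,450,125,320)); print("side",bl(snap("side","s15.png"),240,430,140,330))
st=env.state(); print(st["t"],abs(st["qd"]).max())
E
```

```text
ee_pos: [616.9, 206.8, 248.0]
orientation: [[-0.507, 0.86, -0.063], [0.665, 0.437, 0.605], [0.548, 0.265, -0.794]]
ft_force: [-0.5, 0.6, -4.2]
opening: 12.0
finger_force: 30.0
[120. 268.] 1483 box [ 94 248  63  37] tote [-72. -41.  14.] dist 70.0
[160. 335.] 2888 box [116 313  84  48] tote [ -49. -105.   14.] dist 33.0
up [0.265 0.548 0.794]
top (np.int64(118), np.int64(248)) [[-76.0, -28.0, 5.0], [-70.0, -23.0, 14.0], [-63.0, -19.0, 23.0]]
left (np.int64(94), np.int64(255)) [[-96.0, -34.0, 5.0], [-89.0, -29.0, 14.0], [-82.0, -25.0, 23.0]]
right (np.int64(194), np.int64(319)) [[-23.0, -96.0, 5.0], [-19.0, -89.0, 14.0], [-14.0, -82.0, 23.0]]
top [([238.0, 169.0], 8), ([177.0, 191.0], 557), ([244.0, 181.0], 16), ([439.0, 216.0], 120), ([251.0, 218.0], 7)]
side []
23.5333 0.06977902037716904
```

The sherds are packed in the corner and not moving, there are none on the table, and the tray is flat. Handing in.

```bash
python3 -c "
from plant import env
print(env.close_job())"
```

```text
the job is handed in; nothing more can be done
None
```

I handed the job in at about 23.5 s; no verdict was printed, but my last measurements had the tray released flat on the table, the tote held still at about 37°, notch corner lowest and about 84 mm up, and the sherds at rest, the farthest I could see about 70–90 mm from that corner (the gripper partly hid the others).

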